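# Clip the long soldering board into its stand

## Task

Take the long soldering board out of its grooved wooden block and press it down, standing on edge, into the long spring clip stand until it rests fully home on the floor of the slot, then let go. Leave the short board standing where it is.

Things in the scene. Friction and masses are not known exactly. Their poses are not given: they have to be found in the camera images.
- long_board: Longer of two pale scorched soldering boards: 10 mm thick (x), 140 mm long (y), 90 mm high (z), about 0.16 kg. Origin: centre of its lower edge. Starts upright, loose in the 18 mm wide groove of a light wooden block (70 x 160 mm, 24 mm high; groove floor 8 mm above the table); its upper 74 mm are free.
- short_board: The shorter board, of the same make: 10 mm thick (x), 90 mm long (y), 90 mm high (z). Origin: centre of its lower edge. It stands upright in its own grooved wooden block (70 x 110 mm) and stays there. The two blocks and two stands swap places from start to start.
- long_stand: Longer spring clip stand, fixed; base 96 x 190 mm (x, y). Origin: base's underside centre, on the table. Slot along y through it, floor at z = 12 mm, 170 mm between end cheeks 46 mm high. Sprung steel jaws at y = +-42 mm: 4 mm apart, flaring from z = 28 to a 41 mm mouth at z = 58. Pushing the board through takes 5 to 20 N down; set down unpushed it stops 20 mm high. Either way round is right.
- short_stand: The shorter spring clip stand, of the same make, fixed: base 96 mm (x) by 140 mm (y), 120 mm between its end cheeks, so too short for the long board. Not used. Origin: centre of the base's underside, on the table.
Mind the look-alikes: they are no part of the job. What is shaped like the short_board but yellow is not meant.

How it is judged:
On the way:
1. the gripper presses the long board home in the long clip stand (touching it while it reaches the slot's floor) (z of long_board in the frame of long_stand below 0.017 m and horizontal distance between long_board and long_stand below 0.025 m and contact force between the fingers and long_board above 0.5 N), for 0.05 s.
At the end, for the whole second after the job is handed in: The long board rests on edge in the long stand: lower edge within 5 mm of the slot floor, within 10 mm of the slot's middle plane and 20 mm of its middle lengthwise, upright and in line within 10 degrees; the short board still upright (within 14 degrees) (z of long_board in the frame of long_stand below 0.017 m and x of long_board in the frame of long_stand between -0.01 and 0.01 m and y of long_board in the frame of long_stand between -0.02 and 0.02 m and angle between long_board's own z axis and vertical below 0.175 rad and angle between the y axis of long_board and the y axis of long_stand, either way round below 0.175 rad and linear speed of long_board below 0.02 m/s and angle between short_board's own z axis and vertical below 0.25 rad); the robot touches nothing.
It fails at once if the short board is moved more than 30 mm from where it started (distance of short_board from where it was at the start of the episode above 0.03 m).
It also fails if it takes over 32 s, if anything falls off the work surface, if the arm or the gripper's body presses on something with over 40 N, if the wrist force passes 120 N, or if a joint passes its speed limit or range.

## Robot

A 7-joint arm with a two-finger parallel gripper is mounted at the origin on the work surface. World frame = base frame: x ahead of the robot, y to its left, z up, the work surface at z = 0. Lengths are in m, angles in rad, forces in N, time in s.
With the tool pointing down it reaches from about 0.35 to 0.9 m from the base axis. Payload 7.2 kg.
Tool frame: the origin (TCP) lies between the finger pads; the fingertips stand arm.tip_extent ahead of it and the grasp point (between the pads) lies 2 mm behind it (arm.tip_extent is the distance from the TCP to the fingertips, in m); z points along the fingers, y is the direction in which the jaws open and shut (so a half turn about z gives the same grasp; the last joint's range is limited). The gripper opens to 88 mm and grips with 3 to 60 N. Pads are 20 mm wide; open, the fingers measure 115 mm over their backs; the gripper's body (75 mm by 178 mm) begins 61 mm behind the grasp point.
Start: joints at [1.049, 0.411, -0.013, 1.596, 0.006, 1.134, -0.082], TCP at [0.274, -0.562, 0.24] pointing down, gripper open.
Joint ranges: [-2.95, 2.95], [-0.29, 1.99], [-1.47, 1.44], [0.14, 2.54], [-1.03, 4.17], [0.13, 1.85], [-2.86, 2.86]. Speed limits (rad/s): [2.39, 2.39, 3.01, 3.01, 3.14, 3.14, 3.14].

## Interface

Orientations are given as a 3x3 rotation matrix whose columns are the frame's x, y, z axes.
In Python, from plant import arm gives the robot as it stands. The module is installed in compiled form; this text tells all that it offers.
- The arm moves only by the tool send_rows, never from a script. Its argument "moves" is a list of rows, each an object with "xyz": the shift along the world's x, y, z in m, a list of three; "turn": the turn about the world's z in rad; "gripper": the finger opening in m, from 0 to 0.0878. In form: [{"xyz": [tx, ty, tz], "turn": turn, "gripper": gripper}, ...]. A call has 1 to 5 rows; each row is the pose to reach, as a shift and turn from the pose commanded when the call began; what a row does not reach only later rows make up. A row lasts 1/12 s, in which the tool goes at most 41.7 mm and 7.16 degrees, less where a joint would pass 70% of its speed; a pose out of reach is approached as far as the arm can. A call with a gripper value outside its range is refused whole. The fingers move at their own pace and stop on an object; "squeeze" is the grip in N (left out, the last holds). Time passes only in rows, so rows that repeat a pose let the fingers close. It gives the time, the measured TCP pose, the force and the opening at its end, in the units of the state.
- arm.observe(): the state, without advancing time (a new reading comes with each control period).
- arm.capture(name): name is "scene" or "top" or "wrist"; returns the picture (400x640x3 uint8, red, green, blue); there is no depth.
- arm.camera_model(name): a dict with "camera_matrix" (3x3 intrinsics, pixels), "rvec" (rotation vector, rad) and "tvec" (3), from world to camera coordinates, as OpenCV has them; the wrist camera has in their place "tool_from_camera" (4x4, takes a point from camera to tool coordinates, whose origin is the TCP and whose axes are the flange's). Camera axes: x right, y down, z forward; pixel columns grow to the right and rows downward; lengths in m; the calibration is good to about 2 mm. A picture is of the moment at which its call begins: read the wrist's pose just before it. camera_model takes no time and is no camera call.
- arm.finish_job(): hands the job in, once; it reports no verdict.
The state is a dict: "t": time; "qpos": joint angles; "joint_vel": joint speeds; "tau": joint torques, N m; "tool_pos": TCP position; "tcp_rot": TCP orientation; "wrist_force": force on the tool from outside, world axes, zero at the start; "moment": the same for the moment, N m; "gripper_width": finger opening in m.
Only numpy, scipy, OpenCV 4.12 (cv2) and the standard library are available. Lean on these libraries where they do the work, as an engineer would, in place of code of your own. Each camera call takes 0.05 s, during which the arm holds its last target.

## Working session

There is one attempt and no reset: what is moved stays moved. The work goes in short steps, Python scripts to look and compute and a tool call to move; the robot and the scene stay as the last step left them, time stands still between calls to the robot, and variables do not carry over. Pictures are saved under pics/ and viewed, and the job is handed in when it is done.

Besides the shell and the picture viewer there is one more tool, called after "Emit:" as name([rows], argument=value, ...), one row to a line, values as JSON. send_rows: Moves the arm, as the interface text tells. Its arguments: {"type":"object","properties":{"moves":{"type":"array","items":{"type":"object","properties":{"xyz":{"type":"array","items":{"type":"number"}},"turn":{"type":"number"},"gripper":{"type":"number"}}}},"squeeze":{"type":"number"}},"required":["moves"]}

```bash
mkdir -p pics; python3 - <<'E'
from plant import arm
import cv2
s=arm.observe(); print(s['t'],s['tool_pos'],s['tcp_rot'],s['gripper_width'],arm.tip_extent)
for n in ['scene','top']:
    cv2.imwrite(f'pics/{n}0.png',arm.capture(n)[:,:,::-1])
for n in ['scene','top','wrist']: print(arm.camera_model(n))
E
```

```text
0.0 [ 0.27376035 -0.56134214  0.23883575] [[ 8.98771724e-01  4.38416248e-01 -7.62444434e-04]
 [ 4.38416898e-01 -8.98770767e-01  1.31604064e-03]
 [-1.08289166e-04 -1.51708864e-03 -9.99998843e-01]] 0.08785585161147824 0.017
{'camera_matrix': array([[417.62657777,   0.        , 317.41194747],
       [  0.        , 417.62657777, 195.0641398 ],
       [  0.        ,   0.        ,   1.        ]]), 'rvec': array([ 1.65676681,  1.61875243, -0.8626108 ]), 'tvec': array([-0.04202835, -0.23399894,  1.21228126])}
{'camera_matrix': array([[411.68971942,   0.        , 326.33772936],
       [  0.        , 411.68971942, 193.00507521],
       [  0.        ,   0.        ,   1.        ]]), 'rvec': array([ 2.14566826, -2.13262433,  0.15365046]), 'tvec': array([0.06193789, 0.47540733, 0.94117177])}
{'camera_matrix': array([[275.86168125,   0.        , 324.33965451],
       [  0.        , 275.86168125, 200.14111128],
       [  0.        ,   0.        ,   1.        ]]), 'tool_from_camera': array([[-2.80715249e-04, -9.64536395e-01, -2.63949739e-01,
         7.16494789e-02],
       [ 9.99999826e-01, -1.33676780e-04, -5.75030236e-04,
         5.09277579e-05],
       [ 5.19353639e-04, -2.63949854e-01,  9.64536264e-01,
        -1.45180598e-01],
       [ 0.00000000e+00,  0.00000000e+00,  0.00000000e+00,
         1.00000000e+00]])}
```

View pics/scene0.png

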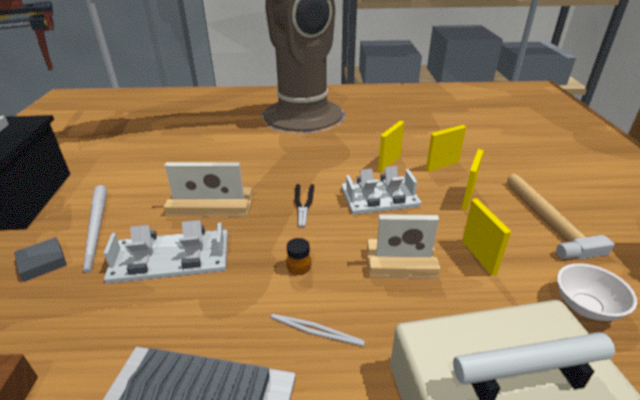

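View pics/top0.png

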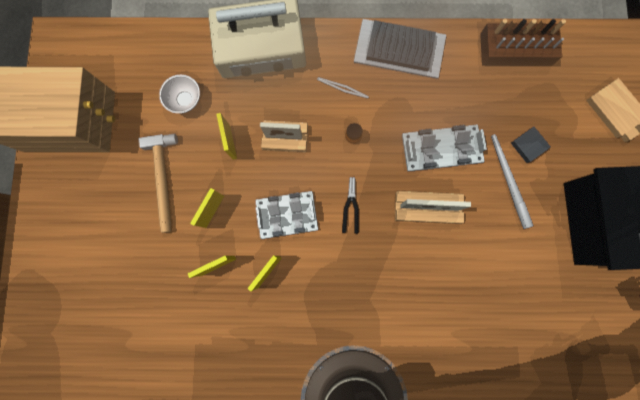

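Candidates for the long board:
- Pale board at top (432,205) / scene (204,182), in the longer block.
- Pale board at top (283,132) / scene (407,236), in the shorter block, so this is the short board.
- Four yellow boards, which are decoys.

The long stand is at top (444,147); the one at (287,214) is the short stand. Next I'll check close crops.

```bash
python3 - <<'E'
import cv2
a=cv2.imread('pics/top0.png')[110:235,380:500]
cv2.imwrite('pics/top0c.png',cv2.resize(a,None,fx=4.8,fy=4.8,interpolation=cv2.INTER_CUBIC)[:600])
a=cv2.imread('pics/scene0.png')[150:290,95:265]
cv2.imwrite('pics/scene0c.png',cv2.resize(a,None,fx=4,fy=4,interpolation=cv2.INTER_CUBIC))
E
```

```text
(no output)
```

View pics/top0c.png

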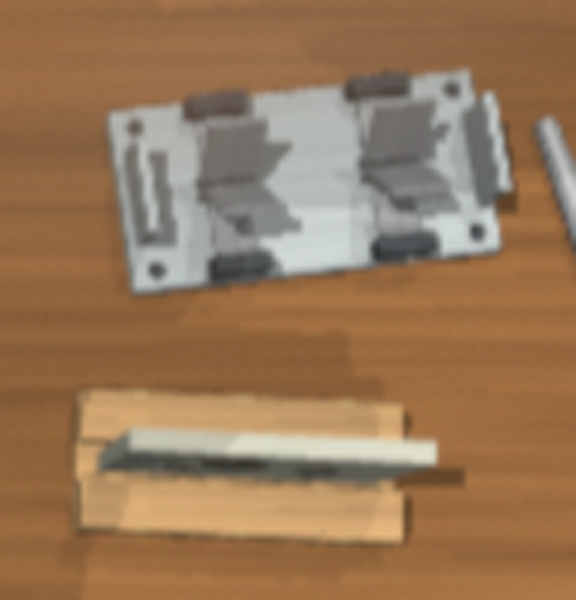

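View pics/scene0c.png

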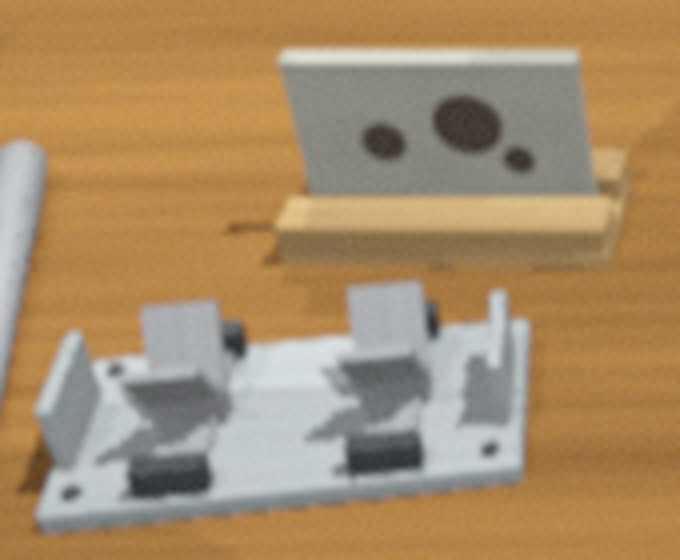

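```bash
cat > h.py <<'E'
import numpy as np, cv2
from plant import arm
def ray(name,px,z):
    m=arm.camera_model(name); R=cv2.Rodrigues(m['rvec'])[0]; t=m['tvec']
    d=R.T@np.linalg.inv(m['camera_matrix'])@np.array([px[0],px[1],1.]); c=-R.T@t
    return c+d*(z-c[2])/d[2]
def wray(px,z,s):
    m=arm.camera_model('wrist'); T=m['tool_from_camera']; R=np.array(s['tcp_rot'])
    d=R@T[:3,:3]@np.linalg.inv(m['camera_matrix'])@np.array([px[0],px[1],1.]); c=R@T[:3,3]+s['tool_pos']
    return c+d*(z-c[2])/d[2]
def ang(a,b): return np.degrees(np.arctan2(b[1]-a[1],b[0]-a[0]))
E
python3 - <<'E'
from h import *
C=lambda l,z:[ray('top',(380+u/4.8-.4,110+v/4.8-.4),z) for u,v in l]
S=lambda l,z:[ray('scene',(95+u/4-.4,150+v/4-.4),z) for u,v in l]
for nm,p in [('board top',C([(132,430),(437,440),(437,463),(125,452)],.098)),('board sc',S([(287,48),(578,48),(580,65),(285,65)],.098)),
 ('stand top',C([(108,112),(470,70),(500,250),(133,293)],.012)),('stand scene',S([(40,515),(522,470),(527,320),(110,358)],.012)),
 ('block',C([(80,390),(405,405),(405,543),(80,528)],.024))]:
    p=np.array(p); print(nm,p.round(4).tolist(),p.mean(0).round(4),[np.linalg.norm(p[i]-p[(i+1)%4]).round(4) for i in range(4)],ang(p[0],p[1]),ang(p[3],p[2]))
E
```

```text
board top [[0.4528, -0.1146, 0.098], [0.4489, -0.2547, 0.098], [0.4382, -0.2542, 0.098], [0.4425, -0.1111, 0.098]] [ 0.4456 -0.1837  0.098 ] [np.float64(0.1402), np.float64(0.0107), np.float64(0.1431), np.float64(0.0108)] -91.57630272241401 -91.71108679234936
board sc [[0.4346, -0.2527, 0.098], [0.4397, -0.1135, 0.098], [0.4556, -0.1104, 0.098], [0.4507, -0.2492, 0.098]] [ 0.4452 -0.1814  0.098 ] [np.float64(0.1393), np.float64(0.0163), np.float64(0.1389), np.float64(0.0164)] 87.9302306711748 87.95463519318967
stand top [[0.6308, -0.1223, 0.012], [0.6542, -0.3103, 0.012], [0.5586, -0.321, 0.012], [0.5352, -0.133, 0.012]] [ 0.5947 -0.2216  0.012 ] [np.float64(0.1895), np.float64(0.0961), np.float64(0.1894), np.float64(0.0962)] -82.91442413184673 -82.90452359846387
stand scene [[0.6541, -0.3077, 0.012], [0.6343, -0.1198, 0.012], [0.5374, -0.1334, 0.012], [0.5584, -0.3151, 0.012]] [ 0.596 -0.219  0.012] [np.float64(0.189), np.float64(0.0979), np.float64(0.1829), np.float64(0.096)] 96.03603515283874 96.6095221188104
block [[0.4831, -0.1031, 0.024], [0.4764, -0.2651, 0.024], [0.4074, -0.2621, 0.024], [0.4138, -0.1018, 0.024]] [ 0.4452 -0.183   0.024 ] [np.float64(0.1621), np.float64(0.069), np.float64(0.1604), np.float64(0.0692)] -92.36685167216231 -92.30866946497497
```

Every size checks out: board 140 mm, stand 189 x 96 mm, block 160 x 69 mm. The long board is centred at (0.4455,-0.183) with its axis at about 88°. The stand is at (0.595,-0.2205), axis about 97°. Now moving over the board.

Emit:
send_rows([
  {"xyz":[0.011,0.025,0],"turn":0.07,"gripper":0.08},
  {"xyz":[0.023,0.05,0],"turn":0.144,"gripper":0.08},
  {"xyz":[0.034,0.076,0],"turn":0.216,"gripper":0.08},
  {"xyz":[0.046,0.101,0],"turn":0.288,"gripper":0.08},
  {"xyz":[0.057,0.126,0],"turn":0.361,"gripper":0.08},
], squeeze=60)

```text
t: 0.52
tool_pos: [0.3313, -0.4343, 0.2393]
tcp_rot: [[0.683, 0.73, -0.0], [0.73, -0.683, 0.001], [0.0, -0.001, -1.0]]
wrist_force: [1.1, -0.1, -0.1]
gripper_width: 0.0801
```

Emit:
send_rows([
  {"xyz":[0.011,0.025,0],"turn":0.07,"gripper":0.08},
  {"xyz":[0.023,0.05,0],"turn":0.144,"gripper":0.08},
  {"xyz":[0.034,0.076,0],"turn":0.216,"gripper":0.08},
  {"xyz":[0.046,0.101,0],"turn":0.288,"gripper":0.08},
  {"xyz":[0.057,0.126,0],"turn":0.361,"gripper":0.08},
])

```text
t: 0.93
tool_pos: [0.3882, -0.3083, 0.2395]
tcp_rot: [[0.381, 0.924, -0.0], [0.924, -0.381, 0.0], [0.0, -0.0, -1.0]]
wrist_force: [-0.4, -0.3, 0.7]
gripper_width: 0.08
```

Emit:
send_rows([
  {"xyz":[0.012,0.025,0],"turn":0.07,"gripper":0.08},
  {"xyz":[0.024,0.05,0],"turn":0.144,"gripper":0.08},
  {"xyz":[0.036,0.076,0],"turn":0.216,"gripper":0.08},
  {"xyz":[0.057,0.126,0],"turn":0.361,"gripper":0.08},
  {"xyz":[0.057,0.126,0],"turn":0.361,"gripper":0.08},
])

```text
t: 1.35
tool_pos: [0.4467, -0.1782, 0.2397]
tcp_rot: [[0.022, 1.0, 0.001], [1.0, -0.022, 0.002], [0.002, 0.001, -1.0]]
wrist_force: [1.1, 1.4, 0.4]
gripper_width: 0.0798
```

```bash
python3 - <<'E'
from h import *
s=arm.observe(); print(s['tool_pos'],s['tcp_rot'])
im=arm.capture('wrist')[:,:,::-1]
cv2.imwrite('pics/w1.png',im)
print(arm.observe()['tool_pos'])
E
```

```text
[ 0.44670509 -0.17821777  0.23972325] [[ 2.18014652e-02  9.99761905e-01  9.10925558e-04]
 [ 9.99760127e-01 -2.18033166e-02  2.07455712e-03]
 [ 2.09392438e-03  8.65478666e-04 -9.99997433e-01]]
[ 0.44695453 -0.17794841  0.23974877]
```

View pics/w1.png

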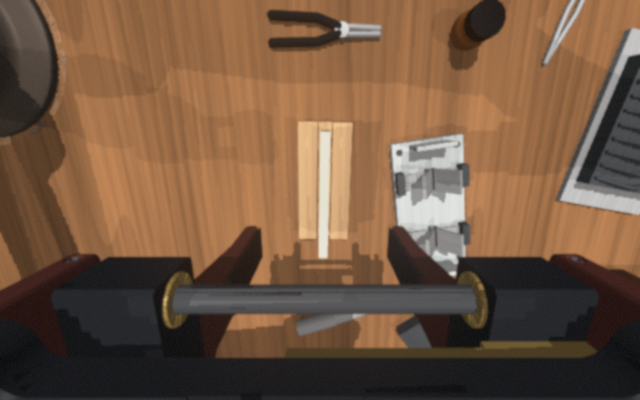

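```bash
python3 - <<'E'
from h import *
a=cv2.imread('pics/w1.png')[115:280,285:475]
cv2.imwrite('pics/w1c.png',cv2.resize(a,None,fx=3.6,fy=3.6,interpolation=cv2.INTER_CUBIC))
E
```

```text
(no output)
```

View pics/w1c.png

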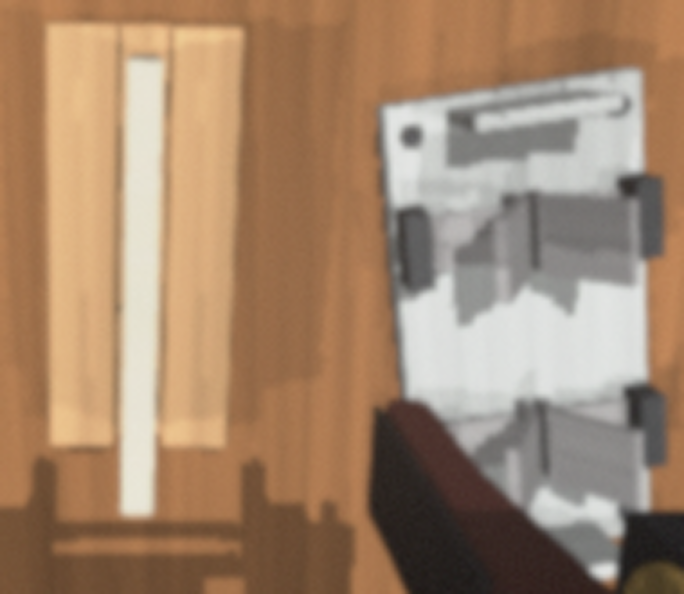

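```bash
python3 - <<'E'
from h import *
s=dict(tool_pos=np.array([.4467,-.1782,.2397]),tcp_rot=[[ 2.18014652e-02,9.99761905e-01,9.10925558e-04],[ 9.99760127e-01,-2.18033166e-02,2.07455712e-03],[ 2.09392438e-03,8.65478666e-04,-9.99997433e-01]])
W=lambda l,z:np.array([wray((285+u/3.6-.4,115+v/3.6-.4),z,s) for u,v in l])
p=W([(127,58),(165,58),(155,517),(120,517)],.098); print(p.round(4).tolist(),p.mean(0),ang(p[3],p[0]),ang(p[2],p[1]))
p=W([(45,24),(244,26),(226,446),(50,446)],.024); print(p.round(4).tolist(),p.mean(0),ang(p[3],p[0]),ang(p[2],p[1]))
p=W([(380,103),(641,68),(403,385)],.012); print(p.round(4).tolist(),ang(p[2],p[0]),ang(p[0],p[1]))
n=np.linalg.norm
u=(p[1]-p[0])/n(p[1]-p[0]); v=np.array([u[1],-u[0],0]); print('centre',p[0]+.048*u+.095*v)
E
```

```text
[[0.4434, -0.1117, 0.098], [0.454, -0.112, 0.098], [0.4485, -0.2533, 0.098], [0.4374, -0.253, 0.098]] [ 0.44582077 -0.1824996   0.098     ] 87.59171816538641 87.77838441977823
[[0.4138, -0.1009, 0.024], [0.4834, -0.1031, 0.024], [0.477, -0.2611, 0.024], [0.4082, -0.2596, 0.024]] [ 0.4456091  -0.18117495  0.024     ] 87.96239355575734 87.70390175252847
[[0.5348, -0.1314, 0.012], [0.6296, -0.1209, 0.012], [0.5484, -0.2417, 0.012]] 97.0115640148895 6.290026772803784
centre [ 0.59291677 -0.22056117  0.012     ]
```

The wrist view agrees: board centre (0.4457,-0.1825), axis 87.7°. Stand axis is about 96.8°. Descending partway.

Emit:
send_rows([
  {"xyz":[0,0,0],"turn":0,"gripper":0.08},
  {"xyz":[0,0,-0.03],"turn":0,"gripper":0.08},
  {"xyz":[0,0,-0.06],"turn":0,"gripper":0.08},
  {"xyz":[0,0,-0.08],"turn":0,"gripper":0.06},
  {"xyz":[0,0,-0.08],"turn":0,"gripper":0.06},
])

```text
t: 1.82
tool_pos: [0.4418, -0.1847, 0.1559]
tcp_rot: [[0.037, 0.999, -0.007], [0.999, -0.037, 0.002], [0.002, -0.007, -1.0]]
wrist_force: [-0.7, -0.7, -0.1]
gripper_width: 0.0702
```

Emit:
send_rows([
  {"xyz":[0,0,0],"turn":0,"gripper":0.06},
  {"xyz":[0,0,0],"turn":0,"gripper":0.06},
  {"xyz":[0,0,0],"turn":0,"gripper":0.06},
])

```text
t: 2.07
tool_pos: [0.4457, -0.1846, 0.1611]
tcp_rot: [[0.035, 0.999, 0.002], [0.999, -0.035, -0.001], [-0.001, 0.002, -1.0]]
wrist_force: [-0.5, -0.3, -0.0]
gripper_width: 0.0602
```

Emit:
send_rows([
  {"xyz":[0,0.002,-0.025],"turn":0,"gripper":0.06},
  {"xyz":[0,0.002,-0.05],"turn":0,"gripper":0.06},
  {"xyz":[0,0.002,-0.07],"turn":0,"gripper":0.06},
  {"xyz":[0,0.002,-0.083],"turn":0,"gripper":0.06},
  {"xyz":[0,0.002,-0.083],"turn":0,"gripper":0.06},
])

```text
t: 2.48
tool_pos: [0.4442, -0.1818, 0.0755]
tcp_rot: [[0.034, 0.999, -0.002], [0.999, -0.034, 0.001], [0.0, -0.002, -1.0]]
wrist_force: [0.2, 0.8, 0.1]
gripper_width: 0.0599
```

Emit:
send_rows([
  {"xyz":[0,0,0],"turn":0,"gripper":0.06},
  {"xyz":[0,0,0],"turn":0,"gripper":0.06},
  {"xyz":[0,0,0],"turn":0,"gripper":0.04},
])

```text
t: 2.73
tool_pos: [0.446, -0.1822, 0.0781]
tcp_rot: [[0.034, 0.999, 0.002], [0.999, -0.034, -0.001], [-0.001, 0.002, -1.0]]
wrist_force: [0.2, 0.3, -0.0]
gripper_width: 0.0563
```

Emit:
send_rows([
  {"xyz":[0,0,0],"turn":0,"gripper":0.0},
  {"xyz":[0,0,0],"turn":0,"gripper":0.0},
  {"xyz":[0,0,0],"turn":0,"gripper":0.0},
  {"xyz":[0,0,0],"turn":0,"gripper":0.0},
  {"xyz":[0,0,0],"turn":0,"gripper":0.0},
], squeeze=50)

```text
t: 3.15
tool_pos: [0.445, -0.1818, 0.0768]
tcp_rot: [[0.034, 0.999, 0.0], [0.999, -0.034, -0.0], [-0.0, 0.0, -1.0]]
wrist_force: [0.4, 0.1, 0.5]
gripper_width: 0.0234
```

Emit:
send_rows([
  {"xyz":[0,0,0],"turn":0,"gripper":0.0},
  {"xyz":[0,0,0],"turn":0,"gripper":0.0},
  {"xyz":[0,0,0],"turn":0,"gripper":0.0},
  {"xyz":[0,0,0],"turn":0,"gripper":0.0},
  {"xyz":[0,0,0],"turn":0,"gripper":0.0},
])

```text
t: 3.57
tool_pos: [0.445, -0.1817, 0.0766]
tcp_rot: [[0.034, 0.999, -0.0], [0.999, -0.034, 0.0], [0.0, -0.0, -1.0]]
wrist_force: [0.2, -0.8, 0.0]
gripper_width: 0.0097
```

The opening stopped at 9.7 mm, about the board's thickness, so it is gripped. Lifting straight up, gently.

Emit:
send_rows([
  {"xyz":[0,0,0.01],"turn":0,"gripper":0.0},
  {"xyz":[0,0,0.03],"turn":0,"gripper":0.0},
  {"xyz":[0,0,0.055],"turn":0,"gripper":0.0},
  {"xyz":[0,0,0.08],"turn":0,"gripper":0.0},
  {"xyz":[0,0,0.095],"turn":0,"gripper":0.0},
])

```text
t: 3.98
tool_pos: [0.4456, -0.1817, 0.1745]
tcp_rot: [[0.034, 0.999, 0.002], [0.999, -0.034, -0.001], [-0.001, 0.002, -1.0]]
wrist_force: [0.1, 0.6, -1.6]
gripper_width: 0.0098
```

Emit:
send_rows([
  {"xyz":[0,0,0],"turn":0,"gripper":0.0},
  {"xyz":[0,0,0],"turn":0,"gripper":0.0},
  {"xyz":[0,0,0],"turn":0,"gripper":0.0},
  {"xyz":[0,0,0],"turn":0,"gripper":0.0},
])

```text
t: 4.32
tool_pos: [0.4441, -0.1815, 0.1705]
tcp_rot: [[0.034, 0.999, -0.002], [0.999, -0.034, 0.001], [0.001, -0.002, -1.0]]
wrist_force: [-0.3, 0.1, -2.9]
gripper_width: 0.0095
```

```bash
python3 - <<'E'
from h import *
s=arm.observe(); print(s['tool_pos'],np.round(s['tcp_rot'],4).tolist(),s['gripper_width'],s['wrist_force'],s['qpos'])
cv2.imwrite('pics/s2.png',arm.capture('scene')[:,:,::-1])
cv2.imwrite('pics/w2.png',arm.capture('wrist')[:,:,::-1])
a=cv2.imread('pics/s2.png')[90:290,80:280]
cv2.imwrite('pics/s2c.png',cv2.resize(a,None,fx=3,fy=3,interpolation=cv2.INTER_CUBIC))
E
```

```text
[ 0.44411181 -0.18152725  0.17045905] [[0.034, 0.9994, -0.0021], [0.9994, -0.034, 0.0009], [0.0008, -0.0021, -1.0]] 0.009512015782782117 [-0.33172106  0.09454085 -2.94051586] [ 0.63751267  0.27700428 -0.41270194  1.99550208  0.1402212   0.89834629
  0.11700329]
```

View pics/s2c.png

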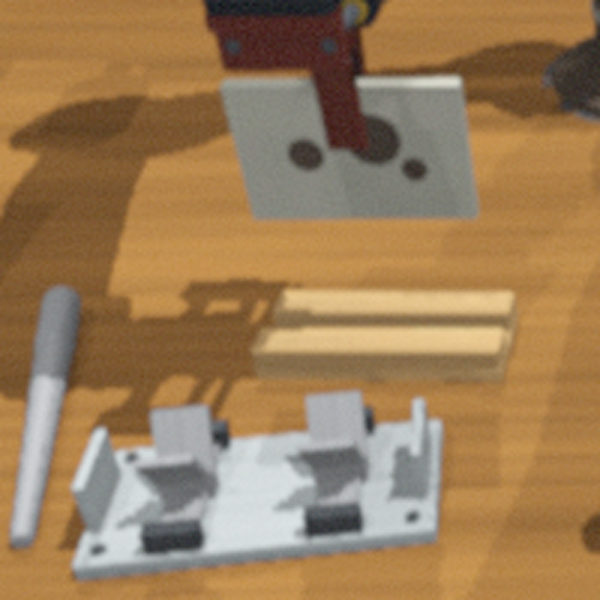

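View pics/w2.png

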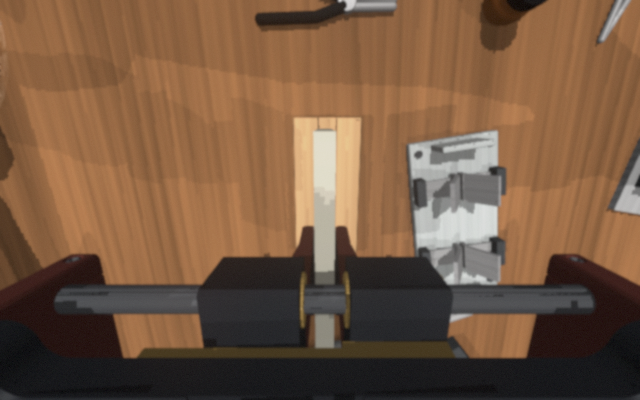

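The board is held upright, about 75 mm clear of the block, and the block stayed put. Carrying it over the stand with a turn of about 8.8°.

Emit:
send_rows([
  {"xyz":[0.015,-0.004,0],"turn":0.015,"gripper":0.0},
  {"xyz":[0.035,-0.009,0],"turn":0.036,"gripper":0.0},
  {"xyz":[0.058,-0.015,0],"turn":0.06,"gripper":0.0},
  {"xyz":[0.08,-0.02,0],"turn":0.082,"gripper":0.0},
  {"xyz":[0.1,-0.025,0],"turn":0.102,"gripper":0.0},
])

```text
t: 4.83
tool_pos: [0.5458, -0.2069, 0.1706]
tcp_rot: [[-0.069, 0.998, -0.001], [0.998, 0.069, 0.001], [0.001, -0.001, -1.0]]
wrist_force: [-0.2, 0.4, -0.7]
gripper_width: 0.0096
```

Emit:
send_rows([
  {"xyz":[0.02,-0.005,0],"turn":0.02,"gripper":0.0},
  {"xyz":[0.035,-0.009,0],"turn":0.036,"gripper":0.0},
  {"xyz":[0.05,-0.013,0],"turn":0.051,"gripper":0.0},
  {"xyz":[0.05,-0.013,0],"turn":0.051,"gripper":0.0},
  {"xyz":[0.05,-0.013,0],"turn":0.051,"gripper":0.0},
])

```text
t: 5.25
tool_pos: [0.5947, -0.2194, 0.1702]
tcp_rot: [[-0.119, 0.993, -0.002], [0.993, 0.119, 0.001], [0.001, -0.002, -1.0]]
wrist_force: [-1.3, -0.2, -1.9]
gripper_width: 0.0095
```

Emit:
send_rows([
  {"xyz":[0,0,0],"turn":0,"gripper":0.0},
  {"xyz":[0,0,0],"turn":0,"gripper":0.0},
  {"xyz":[0,0,0],"turn":0,"gripper":0.0},
  {"xyz":[0,0,0],"turn":0,"gripper":0.0},
])

```text
t: 5.58
tool_pos: [0.5945, -0.2198, 0.1719]
tcp_rot: [[-0.119, 0.993, 0.0], [0.993, 0.119, -0.0], [-0.0, 0.0, -1.0]]
wrist_force: [0.9, -0.1, -2.0]
gripper_width: 0.0094
```

```bash
python3 - <<'E'
from h import *
s=arm.observe(); print(s['tool_pos'],np.round(s['tcp_rot'],4).tolist(),s['gripper_width'],s['wrist_force'])
cv2.imwrite('pics/s3.png',arm.capture('scene')[:,:,::-1])
s=arm.observe(); print(s['tool_pos'],np.round(s['tcp_rot'],4).tolist())
cv2.imwrite('pics/w3.png',arm.capture('wrist')[:,:,::-1])
a=cv2.imread('pics/s3.png')[120:290,80:280]
cv2.imwrite('pics/s3c.png',cv2.resize(a,None,fx=3.5,fy=3.5,interpolation=cv2.INTER_CUBIC))
a=cv2.imread('pics/w3.png')[60:260,230:430]
cv2.imwrite('pics/w3c.png',cv2.resize(a,None,fx=3,fy=3,interpolation=cv2.INTER_CUBIC))
E
```

```text
[ 0.59453395 -0.21977006  0.17189898] [[-0.1185, 0.993, 0.0], [0.993, 0.1185, -0.0003], [-0.0003, 0.0, -1.0]] 0.009447093415445104 [ 0.88699425 -0.13650891 -2.04835775]
[ 0.59467688 -0.21975935  0.17194418] [[-0.1186, 0.9929, 0.0002], [0.9929, 0.1186, -0.0003], [-0.0003, 0.0002, -1.0]]
```

View pics/s3c.png

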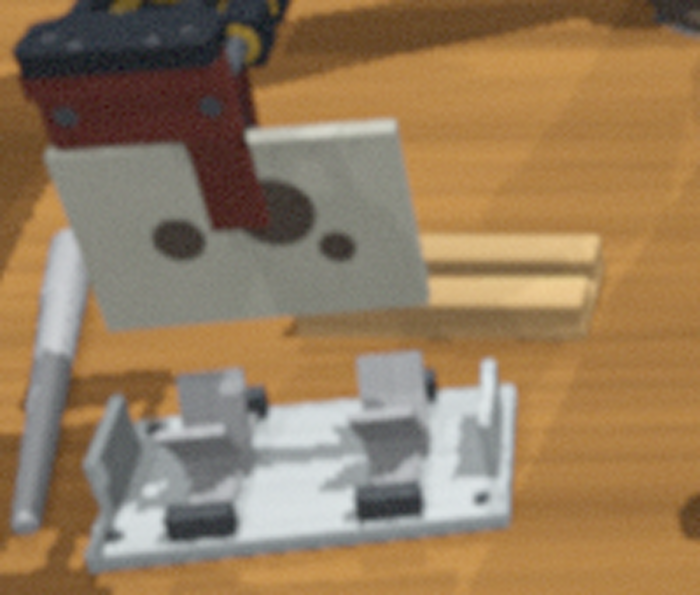

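View pics/w3c.png

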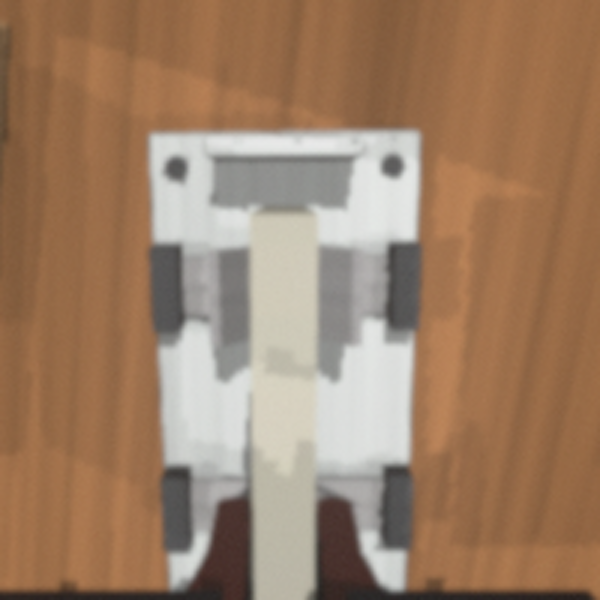

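```bash
python3 - <<'E'
from h import *
s=dict(tool_pos=np.array([.59468,-.21976,.17194]),tcp_rot=[[-0.1186, 0.9929, 0.0002], [0.9929, 0.1186, -0.0003], [-0.0003, 0.0002, -1.0]])
R=np.array(s['tcp_rot'])
def L(l,z):
    for u,v in l: print((R.T@(wray((230+u/3-.4,60+v/3-.4),z,s)-s['tool_pos'])).round(4))
L([(150,133),(419,131),(170,590),(408,590)],.012); print(); L([(249,211),(318,211),(250,560),(317,560)],.193)
L([(208,150),(366,147)],.058-.012)
E
```

```text
[ 0.093  -0.0473  0.1599]
[0.0936 0.0466 0.1599]
[-0.0821 -0.0467  0.16  ]
[-0.0821  0.0496  0.16  ]

[ 0.0697 -0.0055 -0.0211]
[ 0.0697  0.0046 -0.0211]
[ 0.0146 -0.0059 -0.0211]
[ 0.0146  0.005  -0.0211]
[ 0.0856 -0.0242  0.1259]
[0.0865 0.025  0.1259]
```

The board sits within about 1 mm laterally and 2 mm lengthwise of the stand's centre. Lowering it to just above the jaw contact point.

Emit:
send_rows([
  {"xyz":[0,0,-0.015],"turn":0,"gripper":0.0},
  {"xyz":[0,0,-0.03],"turn":0,"gripper":0.0},
  {"xyz":[0,0,-0.045],"turn":0,"gripper":0.0},
  {"xyz":[0.0005,-0.001,-0.055],"turn":0,"gripper":0.0},
  {"xyz":[0.0005,-0.001,-0.06],"turn":0,"gripper":0.0},
], squeeze=60)

```text
t: 6.1
tool_pos: [0.5948, -0.2208, 0.1103]
tcp_rot: [[-0.119, 0.993, -0.002], [0.993, 0.119, 0.0], [0.001, -0.002, -1.0]]
wrist_force: [-1.0, -0.5, -2.3]
gripper_width: 0.01
```

Emit:
send_rows([
  {"xyz":[0,0,0],"turn":0,"gripper":0.0},
  {"xyz":[0,0,0],"turn":0,"gripper":0.0},
  {"xyz":[0,0,0],"turn":0,"gripper":0.0},
])

```text
t: 6.35
tool_pos: [0.596, -0.2209, 0.1125]
tcp_rot: [[-0.119, 0.993, 0.001], [0.993, 0.119, -0.0], [-0.0, 0.001, -1.0]]
wrist_force: [-0.5, -0.4, -1.6]
gripper_width: 0.0095
```

Emit:
send_rows([
  {"xyz":[0,0,-0.004],"turn":0,"gripper":0.0},
  {"xyz":[0,0,-0.008],"turn":0,"gripper":0.0},
  {"xyz":[0,0,-0.012],"turn":0,"gripper":0.0},
  {"xyz":[0,0,-0.016],"turn":0,"gripper":0.0},
  {"xyz":[0,0,-0.016],"turn":0,"gripper":0.0},
])

```text
t: 6.77
tool_pos: [0.5957, -0.221, 0.0955]
tcp_rot: [[-0.119, 0.993, 0.001], [0.993, 0.119, -0.0], [-0.0, 0.0, -1.0]]
wrist_force: [-0.2, -1.5, 0.6]
gripper_width: 0.01
```

Emit:
send_rows([
  {"xyz":[0,0,-0.003],"turn":0,"gripper":0.0},
  {"xyz":[0,0,-0.006],"turn":0,"gripper":0.0},
  {"xyz":[0,0,-0.009],"turn":0,"gripper":0.0},
  {"xyz":[0,0,-0.011],"turn":0,"gripper":0.0},
  {"xyz":[0,0,-0.011],"turn":0,"gripper":0.0},
])

```text
t: 7.18
tool_pos: [0.5952, -0.2207, 0.0839]
tcp_rot: [[-0.119, 0.993, -0.001], [0.993, 0.119, 0.0], [0.0, -0.001, -1.0]]
wrist_force: [0.2, -1.4, -3.5]
gripper_width: 0.01
```

Emit:
send_rows([
  {"xyz":[0,0,-0.002],"turn":0,"gripper":0.0},
  {"xyz":[0,0,-0.004],"turn":0,"gripper":0.0},
  {"xyz":[0,0,-0.004],"turn":0,"gripper":0.0},
])

```text
t: 7.43
tool_pos: [0.5957, -0.2207, 0.0807]
tcp_rot: [[-0.119, 0.993, 0.0], [0.993, 0.119, -0.0], [-0.0, 0.0, -1.0]]
wrist_force: [0.9, 0.5, 0.8]
gripper_width: 0.0097
```

```bash
python3 - <<'E'
from h import *
s=arm.observe(); print(s['tool_pos'],s['gripper_width'],s['wrist_force'])
cv2.imwrite('pics/s4.png',arm.capture('scene')[:,:,::-1])
a=cv2.imread('pics/s4.png')[120:290,80:280]
cv2.imwrite('pics/s4c.png',cv2.resize(a,None,fx=3.5,fy=3.5,interpolation=cv2.INTER_CUBIC))
E
```

```text
[ 0.59573092 -0.22067305  0.08071522] 0.009694248685204389 [0.93144627 0.51649092 0.75312347]
```

View pics/s4c.png

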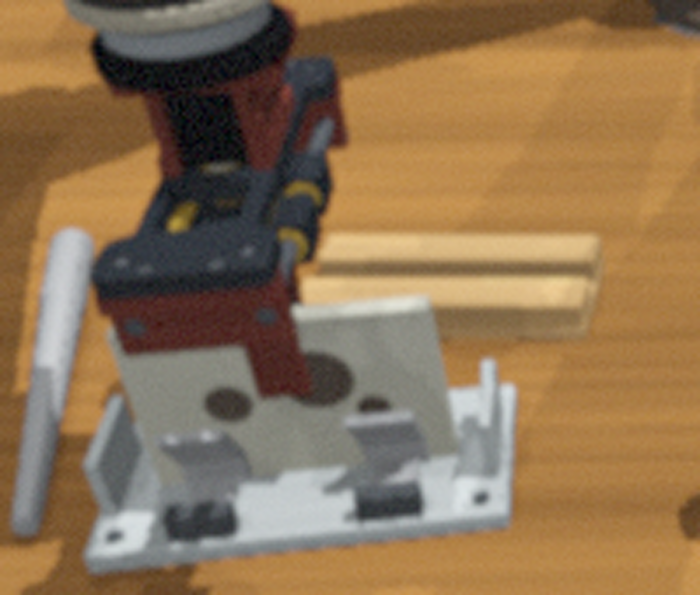

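The board is between both jaws and near the floor. I'll press in small steps until the force rises, to confirm it is seated.

Emit:
send_rows([
  {"xyz":[0,0,-0.001],"turn":0,"gripper":0.0},
  {"xyz":[0,0,-0.002],"turn":0,"gripper":0.0},
  {"xyz":[0,0,-0.002],"turn":0,"gripper":0.0},
])

```text
t: 7.73
tool_pos: [0.5958, -0.2207, 0.0807]
tcp_rot: [[-0.119, 0.993, 0.001], [0.993, 0.119, -0.001], [-0.001, 0.001, -1.0]]
wrist_force: [-4.6, 0.6, 16.9]
gripper_width: 0.0096
```

Emit:
send_rows([
  {"xyz":[0,0,-0.001],"turn":0,"gripper":0.0},
  {"xyz":[0,0,-0.001],"turn":0,"gripper":0.0},
])

```text
t: 7.9
tool_pos: [0.5958, -0.2207, 0.0807]
tcp_rot: [[-0.119, 0.993, 0.001], [0.993, 0.119, -0.001], [-0.001, 0.001, -1.0]]
wrist_force: [-7.6, 1.8, 24.3]
gripper_width: 0.0098
```

```bash
python3 - <<'E'
from h import *
s=arm.observe(); print(s['tool_pos'],s['wrist_force'])
cv2.imwrite('pics/w5.png',arm.capture('wrist')[:,:,::-1])
E
```

```text
[ 0.59583171 -0.22069231  0.08065275] [-7.57331251  1.80806266 24.33956582]
```

It's hard against the floor: no motion at 24 N, at the 0.0807 m I expected for home. Relieving the force, then releasing and retreating.

Emit:
send_rows([
  {"xyz":[0,0,0.002],"turn":0,"gripper":0.0},
  {"xyz":[0,0,0.003],"turn":0,"gripper":0.06},
  {"xyz":[0,0,0.003],"turn":0,"gripper":0.06},
  {"xyz":[0,0,0.003],"turn":0,"gripper":0.06},
  {"xyz":[0,0,0.003],"turn":0,"gripper":0.06},
])

```text
t: 8.37
tool_pos: [0.5953, -0.2208, 0.0802]
tcp_rot: [[-0.119, 0.993, -0.001], [0.993, 0.119, 0.0], [0.0, -0.001, -1.0]]
wrist_force: [0.7, -0.8, -0.3]
gripper_width: 0.0328
```

Emit:
send_rows([
  {"xyz":[0,0,0],"turn":0,"gripper":0.06},
  {"xyz":[0,0,0],"turn":0,"gripper":0.06},
  {"xyz":[0,0,0],"turn":0,"gripper":0.06},
  {"xyz":[0,0,0],"turn":0,"gripper":0.06},
])

```text
t: 8.7
tool_pos: [0.5955, -0.2207, 0.0805]
tcp_rot: [[-0.119, 0.993, -0.0], [0.993, 0.119, 0.0], [0.0, -0.0, -1.0]]
wrist_force: [0.4, 0.2, 0.2]
gripper_width: 0.0587
```

Emit:
send_rows([
  {"xyz":[0,0,0.02],"turn":0,"gripper":0.06},
  {"xyz":[0,0,0.05],"turn":0,"gripper":0.06},
  {"xyz":[0,0,0.085],"turn":0,"gripper":0.06},
  {"xyz":[0,0,0.12],"turn":0,"gripper":0.06},
  {"xyz":[-0.02,0,0.15],"turn":0,"gripper":0.06},
])

```text
t: 9.12
tool_pos: [0.5779, -0.2198, 0.2329]
tcp_rot: [[-0.12, 0.993, 0.003], [0.993, 0.12, 0.001], [0.0, 0.003, -1.0]]
wrist_force: [0.7, -0.4, 0.8]
gripper_width: 0.0599
```

Emit:
send_rows([
  {"xyz":[-0.04,0,0],"turn":0,"gripper":0.06},
  {"xyz":[-0.08,0,0],"turn":0,"gripper":0.06},
  {"xyz":[-0.11,0,0],"turn":0,"gripper":0.06},
  {"xyz":[-0.13,0,0],"turn":0,"gripper":0.06},
  {"xyz":[-0.13,0,0],"turn":0,"gripper":0.06},
])

```text
t: 9.53
tool_pos: [0.4415, -0.2215, 0.231]
tcp_rot: [[-0.116, 0.993, -0.002], [0.993, 0.116, -0.002], [-0.001, -0.002, -1.0]]
wrist_force: [-0.4, 0.0, -0.5]
gripper_width: 0.0597
```

```bash
python3 - <<'E'
from h import *
s=arm.observe(); print(s['t'],s['tool_pos'],s['wrist_force'])
S=arm.capture('scene')[:,:,::-1]; T=arm.capture('top')[:,:,::-1]
cv2.imwrite('pics/s6.png',S);cv2.imwrite('pics/t6.png',T)
r=lambda a:cv2.resize(a,None,fx=4,fy=4,interpolation=cv2.INTER_CUBIC)
cv2.imwrite('pics/s6c.png',r(S[150:290,80:270])); cv2.imwrite('pics/t6c.png',r(T[110:235,380:520]))
E
```

```text
9.5333 [ 0.44151441 -0.22146529  0.23096435] [-0.44366685  0.01972404 -0.48251909]
```

View pics/s6c.png

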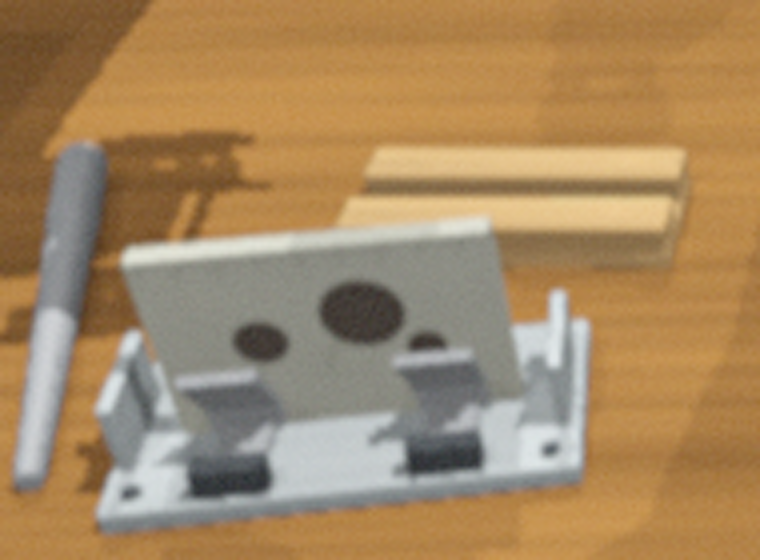

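View pics/t6c.png

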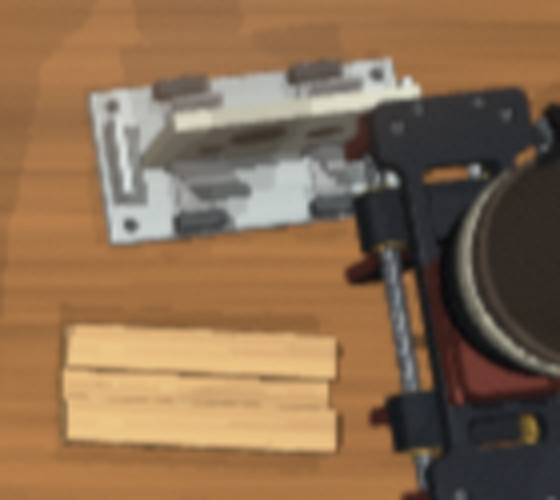

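View pics/s6.png

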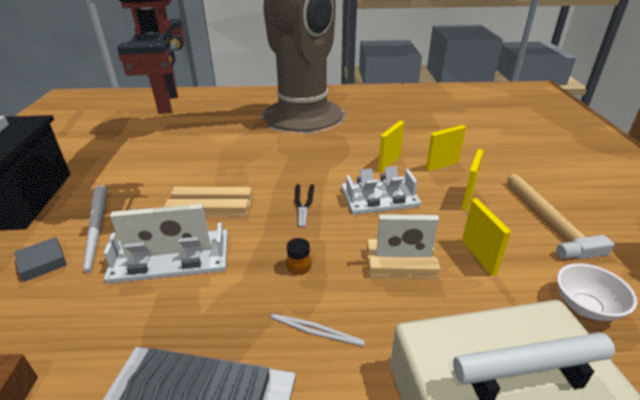

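```bash
python3 - <<'E'
from h import *
S=lambda l,z:np.array([ray('scene',(80+u/4-.4,150+v/4-.4),z) for u,v in l])
p=S([(125,268),(492,236),(489,217),(123,248)],.102);print(p.mean(0),ang(p[0],p[1]),np.linalg.norm(p[1]-p[0]))
p=S([(185,438),(522,398)],.012);print(p,p.mean(0),np.linalg.norm(p[1]-p[0]))
p=np.array([ray('top',(380+u/4-.4,110+v/4-.4),.102) for u,v in [(175,113),(173,130)]]);print(p)
E
```

```text
[ 0.59619482 -0.22158872  0.102     ] 96.77932475997186 0.13973712162745694
[[ 0.61048929 -0.28974481  0.012     ]
 [ 0.58962233 -0.15284359  0.012     ]] [ 0.60005581 -0.2212942   0.012     ] 0.138482392566885
[[ 0.59200587 -0.15361841  0.102     ]
 [ 0.5821198  -0.15221038  0.102     ]]
```

```bash
python3 - <<'E'
from plant import arm
print(arm.observe()['joint_vel']); print(arm.finish_job())
E
```

```text
[-0.01891565  0.03000851 -0.00569878 -0.03341287  0.0011934  -0.00170257
 -0.00394789]
the job is handed in; nothing more can be done
None
```

The long board is out of its block and pressed fully home in the long clip stand. I released it, backed the arm clear and handed the job in at about 9.6 s; no verdict was reported.

- **Seating:** the board stopped dead against the floor under 24 N. The tool height there was 0.0807 m, as expected for the slot floor.
- **Final position (scene camera):** the top edge is centred at about (0.596, -0.222), within 2 mm of the measured stand centre. It lies at 96.8°, in line with the stand. At the fully home height it measures 139.7 mm long, which matches the board's 140 mm.
- **Short board:** it was not touched and still stands in its block.
- **Less certain:** the lower edge as read from the picture came out about 4 mm further out in x than the top. The jaws partly hide it, so I put little weight on that. In the last top view the gripper covered one end of the board, so I could check only the other end there.

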